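# Tighten the screw press on the orange filter cell

### The arm

A 6-joint arm with a two-finger parallel gripper is mounted at the origin on the work surface. World frame = base frame: x ahead of the robot, y to its left, z up, the work surface at z = 0. Lengths are in m, angles in rad, forces in N, time in s.
With the tool pointing down it reaches from about 0.35 to 0.85 m from the base axis. Payload 8.1 kg.
Tool frame: the origin (TCP) lies where the fingers leave the gripper's body, on its centre line; the fingertips stand 73 mm ahead of it and the grasp point (between the pads) lies 54 mm ahead of it (robot.tip_reach is the distance from the TCP to the fingertips, in m); z points along the fingers, y is the direction in which the jaws open and shut (so a half turn about z gives the same grasp; the last joint's range is limited). The gripper opens to 85 mm and grips with 20 to 120 N. Pads are 22 mm wide; open, the fingers measure 114 mm over their backs; the gripper's body (76 mm by 85 mm) begins 54 mm behind the grasp point. The pads swing forward as they close: fully open they stand 13 mm farther back than shut.
Start: joints at [-1.243, 0.13, 1.488, -0, 1.523, -0.085], TCP at [0.241, -0.55, 0.304] pointing down, gripper open.
Joint ranges: [-2.96, 2.96], [-0.89, 2.26], [0.02, 2.5], [-1.34, 4.48], [0, 2.73], [-2.66, 2.66]. Speed limits (rad/s): [2.39, 2.39, 2.79, 3.14, 3.14, 3.14].

### API

Orientations are given as a unit quaternion [x, y, z, w].
In Python, from bench import robot, optics gives the robot as it stands.
- The arm moves only by the shell command python3 -m pendant 'ROWS'. ROWS is JSON, a list of rows, each a list of 5 numbers: the shift along the tool's x, y, z in m, then the turn about the tool's z in degrees, then the gripper command: -1 is fully open, 1 is shut, values between are in proportion. A call has 1 to 12 rows; each row is the pose to reach, as a shift and turn from the pose commanded when the call began, along the tool's axes at that moment; what a row does not reach only later rows make up. A row lasts 1/12 s, in which the tool goes at most 41.7 mm and 7.16 degrees, less where a joint would pass 70% of its speed; a pose out of reach is approached as far as the arm can. A call with a gripper value outside its range is refused whole. The fingers move at their own pace and stop on an object; the grip force is fixed at half the most. Time passes only in rows, so rows that repeat a pose let the fingers close. It gives the time, the measured TCP pose, the force and the opening at its end, in the units of the state.
- robot.observe(): the state, without advancing time (a new reading comes with each control period).
- optics.capture(name): name is "scene" or "top"; returns a dict with "frame" (384x512x3 uint8, red, green, blue), "z_map" (384x512 float32, m along the optical axis (not along the pixel's ray), 0 where there is no reading), "intrinsics" (3x3 intrinsics, pixels), "dist_coeffs" ([k1, k2, p1, p2, k3] as OpenCV has them; the pictures are not rectified), "pose" (4x4, takes a point from camera to world coordinates). Camera axes: x right, y up, looking along -z (the intrinsics and any distortion apply to the point x, -y, -z); pixel columns grow to the right and rows downward; lengths in m; the calibration is good to about 2 mm. A picture is of the moment at which its call begins.
- robot.job_done(): hands the job in, once; it reports no verdict.
The state is a dict: "time": time; "joint_pos": joint angles; "joint_velocities": joint speeds; "joint_efforts": joint torques, N m; "eef_pos": TCP position; "eef_rot": TCP orientation; "force": force on the tool from outside, world axes, zero at the start; "moment": the same for the moment, N m; "opening": finger opening in m.
Only numpy, scipy, OpenCV 4.12 (cv2) and the standard library are available. Lean on these libraries where they do the work, as an engineer would, in place of code of your own. Each camera call takes 0.05 s, during which the arm holds its last target.

### The job

Clamp the orange filter cell in its bench press: grip the black T-handle above it and turn it clockwise, seen from above, until the rising resistance shows that the cell is held firmly, then stop without forcing it and let go. Leave the handle of the other press, the one with the white cell, as it is.

Things in the scene. Friction and masses are not known exactly. Their poses are not given: they have to be found in the camera images.
- orange_handle (a point): Middle of the T-handle to turn, on the screw's axis, 147 mm above the bench: a black flat-sided level bar 90 x 14 x 14 mm on an upright 12 mm stem; x along the bar, z up. It keeps its height as it turns. Grey bridge below: 28 x 150 mm, top 104 mm up, post caps to 112 mm. Friction is 0.12 N m in motion; standing still it may read anything from -0.12 to 0.12.
- orange_pad: Round black sprung pad under that press's bridge, 32 mm across, 8 mm thick, driven down 5 mm per rad of clockwise turn. Origin: centre of its underside, z up. It meets the cell after 0.2 to 0.95 rad; then the resisting torque grows 0.4 N m per rad (force 80 N per rad). Held firmly 0.25 to 0.6 rad after touching (torque up 0.1 to 0.24 N m; may ease back when let go), forced beyond 0.8 rad.
- orange_cell: The filter cell to clamp: a round can 64 mm across and 40 mm high, orange upper part and lid on a steel foot, 0.35 kg, standing loose on the press's grey base plate (110 x 150 mm, top 14 mm above the bench) under the pad. Origin: centre of its underside, z up.
- white_handle_end (a point): A point 5 mm from one end of the T-handle bar of the other press (same kind of press and handle, but with a white-topped cell in it); 40 mm from its screw's axis, 147 mm above the bench. To be left as it is.

How it is judged:
At the end, for the whole second after the job is handed in: The pad of the press presses on the orange cell with more than 12 N after the handle is let go; the cell stands upright (within about 6 degrees) and still, within 15 mm of the pad's axis (contact force between orange_pad and orange_cell above 12 N and horizontal distance between orange_pad and orange_cell below 0.015 m and angle between orange_cell's own z axis and vertical below 0.1 rad and linear speed of orange_cell below 0.01 m/s); the robot touches nothing.
It fails at once if the orange cell is forced: the pad presses on it with more than 65 N (contact force between orange_pad and orange_cell above 65 N).
It fails at once if the handle of the other press is turned (its end moves more than 10 mm) (distance of white_handle_end from where it was at the start of the episode above 0.01 m).
It also fails if it takes over 40 s, if anything falls off the work surface, if the arm or the gripper's body presses on something with over 40 N, if the wrist force passes 120 N, or if a joint passes its speed limit or range.

## Working session

There is one attempt and no reset: what is moved stays moved. The work goes in short steps, Python scripts to look and compute and a shell command to move; the robot and the scene stay as the last step left them, time stands still between calls to the robot, and variables do not carry over. Pictures are saved under pics/ and viewed, and the job is handed in when it is done.

```bash
mkdir -p pics; ls
cat > h.py <<'E'
import numpy as np, cv2
from bench import robot, optics
def cap(n,save):
    c=optics.capture(n); cv2.imwrite('pics/'+save,c['frame'][:,:,::-1]); np.savez('pics/'+save[:-4]+'.npz',**{k:np.asarray(v) for k,v in c.items()}); return c
def cloud(c):
    z=np.asarray(c['z_map']);h,w=z.shape
    u,v=np.meshgrid(np.arange(w),np.arange(h))
    p=cv2.undistortPoints(np.stack([u,v],-1).reshape(-1,1,2).astype(np.float64),np.asarray(c['intrinsics'],float),np.asarray(c['dist_coeffs'],float)).reshape(h,w,2)
    P=np.stack([p[...,0]*z,-p[...,1]*z,-z,np.ones_like(z)],-1)
    W=P@np.asarray(c['pose']).T
    W=W[...,:3]; W[z==0]=np.nan
    return W
E
python3 - <<'E'
from h import *
s=robot.observe(); print({k:np.round(v,3) for k,v in s.items()}, robot.tip_reach)
cap('scene','s0.png');cap('top','t0.png')
E
```

```text
pics
{'time': np.float64(0.0), 'joint_pos': array([-1.243,  0.131,  1.489, -0.   ,  1.523, -0.085]), 'joint_velocities': array([ 0.001, -0.   ,  0.   , -0.001,  0.   , -0.   ]), 'joint_efforts': array([ 0.0000e+00, -5.6939e+01, -5.0055e+01, -0.0000e+00,  1.4000e-02,
       -0.0000e+00]), 'eef_pos': array([ 0.241, -0.549,  0.303]), 'eef_rot': array([ 0.979,  0.205, -0.   , -0.001]), 'force': array([ 0.818,  0.465, -0.2  ]), 'moment': array([-0.06 , -0.01 ,  0.104]), 'opening': np.float64(0.086)} 0.0726
```

View pics/s0.png

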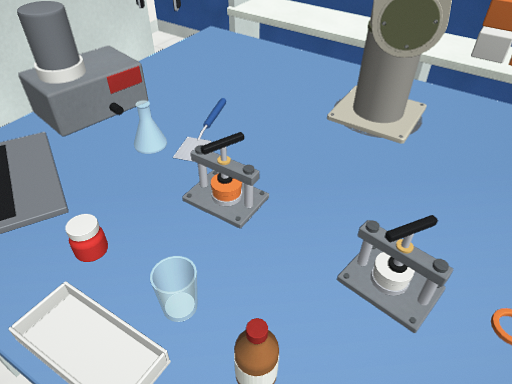

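View pics/t0.png

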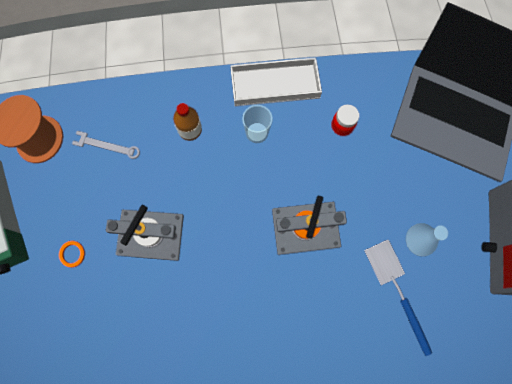

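The scene view shows the orange press at about (225,185), with its handle bar at (222,143). The white press is at (395,270). In the top view the orange handle bar runs from (319,198) to (310,237), and the white one is at (134,225).

```bash
cat > m.py <<'E'
from h import *
import sys
def bar(f,box,zr=(0.138,0.165)):
    c=dict(np.load('pics/'+f+'.npz')); W=cloud(c); fr=c['frame']
    u0,u1,v0,v1=box
    m=np.zeros(W.shape[:2],bool); m[v0:v1,u0:u1]=1
    m&=(W[...,2]>zr[0])&(W[...,2]<zr[1])&(fr.max(-1)<70)
    p=W[m]; (cx,cy),(a,b),ang=cv2.minAreaRect(p[:,:2].astype(np.float32))
    q=p[:,:2]-p[:,:2].mean(0); w,V=np.linalg.eigh(q.T@q); d=V[:,1]
    print(f,'n',len(p),'mean',p.mean(0).round(4),'rect',np.round([cx,cy,a,b],4),'bar dir deg',np.degrees(np.arctan2(d[1],d[0])).round(1),'zmed',np.median(p[:,2]).round(4))
if __name__=='__main__':
    bar('t0',(290,340,185,250)); bar('s0',(190,255,125,160))
    bar('t0',(110,160,195,255)); bar('s0',(375,450,205,250))
    for f,px in (('t0',[(315,217),(281,222),(339,217),(307,236),(310,280)]),('s0',[(222,143),(200,152),(255,172)])):
        W=cloud(dict(np.load('pics/'+f+'.npz')))
        for u,v in px: print(f,u,v,W[v,u].round(4))
E
python3 m.py
```

```text
t0 n 260 mean [ 0.5196 -0.1467  0.1521] rect [ 0.5195 -0.147   0.0124  0.0874] bar dir deg 157.1 zmed 0.1523
s0 n 366 mean [ 0.526  -0.1442  0.1514] rect [ 0.5227 -0.1452  0.0159  0.0889] bar dir deg 156.8 zmed 0.1528
t0 n 308 mean [0.5405 0.2189 0.1516] rect [0.5415 0.2191 0.0138 0.0882] bar dir deg 146.5 zmed 0.1522
s0 n 564 mean [0.5487 0.2203 0.1528] rect [0.5448 0.2205 0.0139 0.0892] bar dir deg 146.3 zmed 0.1543
t0 315 217 [ 0.5183 -0.1477  0.1515]
t0 281 222 [ 0.5227 -0.082   0.1081]
t0 339 217 [ 0.5199 -0.2061  0.1081]
t0 307 236 [ 0.4818 -0.1265  0.1514]
t0 310 280 [ 0.3985 -0.142  -0.0024]
s0 222 143 [ 0.527  -0.1426  0.1522]
s0 200 152 [ 0.5277 -0.1988  0.1087]
s0 255 172 [ 0.5152 -0.0762  0.1039]
```

```bash
cat > go.py <<'E'
from h import *
from scipy.spatial.transform import Rotation as R
import sys
def go(p,yaw):
    s=robot.observe(); r=R.from_quat(s['eef_rot']); M=r.as_matrix()
    d=M.T@(np.array(p)-s['eef_pos']); y=np.degrees(np.arctan2(M[1,0],M[0,0]))
    print('t',s['time'],'eef',s['eef_pos'].round(4),'yaw',y.round(2),'tilt',np.degrees(np.arccos(-M[2,2])).round(2),'shift',d.round(4),'turn',round(-(yaw-y),2))
    print('F',s['force'].round(2),'M',s['moment'].round(3),'open',s['opening'].round(4),'q',s['joint_pos'].round(3))
a=list(map(float,sys.argv[1:])); go(a[:3],a[3])
E
python3 go.py .521 -.146 .303 157
python3 - <<'E'
from h import *
W=cloud(dict(np.load('pics/t0.npz')))
a=np.array([.241,-.549]);b=np.array([.521,-.146])
P=W[...,:2]; t=((P-a)@(b-a))/((b-a)@(b-a)); d=np.linalg.norm(P-(a+np.clip(t,0,1)[...,None]*(b-a)),axis=-1)
print(np.nanmax(np.where(d<.1,W[...,2],np.nan)))
E
```

```text
t 0.1 eef [ 0.2406 -0.5492  0.303 ] yaw 23.65 tilt 0.09 shift [ 4.186e-01 -2.569e-01  4.000e-04] turn -133.35
0.15646915027980257Traceback (most recent call last):
  File "go.py", line 9, in <module>
    a=list(map(float,sys.argv[1:])); go(a[:3],a[3])
                                     ~~^^^^^^^^^^^^
  File "go.py", line 8, in go
    print('F',s['force'].round(2),'M',s['moment'].round(3),'open',s['opening'].round(4),'q',s['joint_pos'].round(3))
                                                                  ^^^^^^^^^^^^^^^^^^
AttributeError: 'float' object has no attribute 'round'
```

```bash
sed -i "s/s\['opening'\].round(4)/round(s['opening'],4)/" go.py
python3 -m pendant '[[0.035,-0.021,0,-7,-1],[0.07,-0.043,0,-14,-1],[0.105,-0.064,0,-21,-1],[0.14,-0.086,0,-28,-1],[0.175,-0.107,0,-35,-1],[0.21,-0.128,0,-42,-1],[0.244,-0.15,0,-49,-1],[0.279,-0.171,0,-56,-1],[0.314,-0.193,0,-63,-1],[0.349,-0.214,0,-70,-1],[0.384,-0.236,0,-77,-1],[0.4186,-0.257,0,-84,-1]]'
python3 go.py .521 -.146 .303 157
```

```text
time: 1.1
eef_pos: [0.5217, -0.1442, 0.3036]
eef_rot: [0.588, 0.809, -0.0, -0.0]
force: [0.1, -1.2, -0.2]
opening: 0.0852
t 1.1 eef [ 0.5217 -0.1442  0.3036] yaw 108.0 tilt 0.02 shift [-0.0016 -0.0012  0.0006] turn -49.0
F [ 0.15 -1.16 -0.17] M [-0.003 -0.018 -0.024] open 0.0852 q [-0.364 -0.028  1.653  0.     1.517 -0.679]
```

```bash
python3 -m pendant '[[0,0,0,-7,-1],[0,0,0,-14,-1],[0,0,0,-21,-1],[0,0,0,-28,-1],[0,0,0,-35,-1],[0,0,0,-42,-1],[0,0,0,-49.3,-1],[0,0,0,-49.3,-1],[0,0,0,-49.3,-1]]'
python3 go.py .521 -.146 .201 157
```

```text
time: 1.85
eef_pos: [0.5209, -0.1462, 0.3035]
eef_rot: [0.202, 0.979, 0.0, -0.0]
force: [-0.5, 1.1, 0.1]
opening: 0.0853
t 1.85 eef [ 0.5209 -0.1462  0.3035] yaw 156.74 tilt 0.04 shift [-1.000e-04  2.000e-04  1.025e-01] turn -0.26
F [-0.51  1.07  0.11] M [-0.022  0.063  0.044] open 0.0853 q [-0.368 -0.028  1.653  0.     1.518 -1.533]
```

```bash
python3 -m pendant '[[0,0,0.02,0,-1],[0,0,0.04,0,-1],[0,0,0.06,0,-1],[0,0,0.075,0,-1],[0,0,0.09,0,-1],[0,0,0.1025,0,-1],[0,0,0.1025,0,-1],[0,0,0.1025,0,-1]]'
python3 go.py .521 -.146 .201 157
python3 - <<'E'
from h import *
c=cap('scene','s1.png'); t=cap('top','t1.png')
a=cv2.resize(c['frame'][90:240,140:340],None,fx=3,fy=3);cv2.imwrite('pics/s1c.png',a[:,:,::-1])
E
```

```text
time: 2.52
eef_pos: [0.5206, -0.1461, 0.2008]
eef_rot: [0.201, 0.98, 0.0, -0.001]
force: [-0.3, 1.0, 1.2]
opening: 0.0856
t 2.5167 eef [ 0.5206 -0.1461  0.2008] yaw 156.84 tilt 0.1 shift [-0.0003  0.0002 -0.0002] turn -0.16
F [-0.34  1.02  1.17] M [-0.005 -0.053  0.029] open 0.0856 q [-0.368  0.046  1.77   0.     1.328 -1.535]
```

View pics/s1c.png

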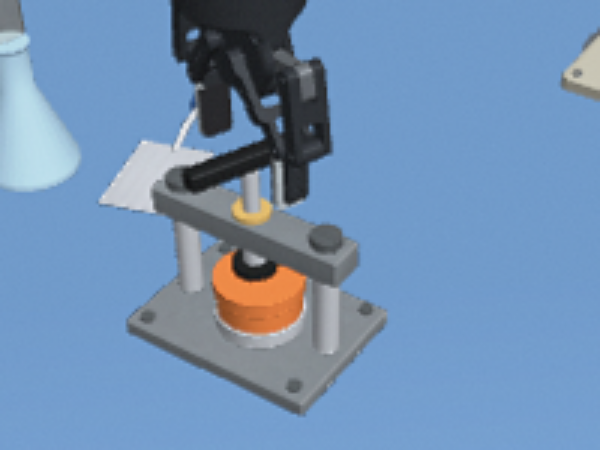

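The fingers straddle the bar, which passes between them at about crop (230,165), and they're clear of the bridge. Next I close the gripper.

```bash
python3 -m pendant '[[0,0,0,0,0],[0,0,0,0,0.5],[0,0,0,0,1],[0,0,0,0,1],[0,0,0,0,1],[0,0,0,0,1],[0,0,0,0,1],[0,0,0,0,1],[0,0,0,0,1],[0,0,0,0,1]]'
python3 go.py .521 -.146 .201 157
```

```text
time: 3.45
eef_pos: [0.5208, -0.1469, 0.2017]
eef_rot: [0.2, 0.98, -0.001, -0.0]
force: [-3.7, -3.8, 4.6]
opening: 0.013
t 3.45 eef [ 0.5208 -0.1469  0.2017] yaw 156.93 tilt 0.07 shift [0.0002 0.0009 0.0007] turn -0.07
F [-3.68 -3.76  4.61] M [-0.582  0.475  0.068] open 0.013 q [-3.690e-01  4.500e-02  1.769e+00 -1.000e-03  1.328e+00 -1.537e+00]
```

```bash
python3 -m pendant '[[0,0,0,2.5,1],[0,0,0,5,1]]';python3 go.py .521 -.146 .201 157
python3 -m pendant '[[0,0,0,2.5,1],[0,0,0,5,1]]';python3 go.py .521 -.146 .201 157
```

```text
time: 3.62
eef_pos: [0.5209, -0.1469, 0.2017]
eef_rot: [0.243, 0.97, -0.001, 0.0]
force: [-3.7, -4.0, 2.9]
opening: 0.0126
t 3.6167 eef [ 0.5209 -0.1469  0.2017] yaw 151.83 tilt 0.06 shift [0.0003 0.0008 0.0007] turn -5.17
F [-3.73 -4.    2.93] M [-0.562  0.509  0.07 ] open 0.0126 q [-3.690e-01  4.500e-02  1.769e+00 -1.000e-03  1.328e+00 -1.448e+00]
time: 3.78
eef_pos: [0.5209, -0.1468, 0.2018]
eef_rot: [0.286, 0.958, -0.001, 0.0]
force: [-3.7, -3.1, 3.8]
opening: 0.0128
t 3.7833 eef [ 0.5209 -0.1468  0.2018] yaw 146.81 tilt 0.06 shift [0.0004 0.0008 0.0008] turn -10.19
F [-3.75 -3.08  3.83] M [-0.464  0.458  0.103] open 0.0128 q [-3.690e-01  4.400e-02  1.769e+00 -1.000e-03  1.328e+00 -1.360e+00]
```

```bash
python3 -m pendant '[[0,0,0,2,1],[0,0,0,4,1]]';python3 go.py .521 -.146 .201 157|cut -c1-90
python3 -m pendant '[[0,0,0,2,1],[0,0,0,4,1]]';python3 go.py .521 -.146 .201 157|cut -c1-90
python3 -m pendant '[[0,0,0,2,1],[0,0,0,4,1]]';python3 go.py .521 -.146 .201 157|cut -c1-90
python3 - <<'E'
from h import *
cap('scene','s2.png');cap('top','t2.png')
E
python3 go.py .521 -.146 .201 157|cut -c1-90
```

```text
time: 3.95
eef_pos: [0.5209, -0.1468, 0.2018]
eef_rot: [0.319, 0.948, -0.0, 0.0]
force: [-2.6, -3.4, 2.5]
opening: 0.013
t 3.95 eef [ 0.5209 -0.1468  0.2018] yaw 142.84 tilt 0.06 shift [0.0004 0.0007 0.0008] tur
F [-2.64 -3.39  2.51] M [-0.525  0.49   0.159] open 0.013 q [-3.690e-01  4.400e-02  1.769e
time: 4.12
eef_pos: [0.5209, -0.1468, 0.2017]
eef_rot: [0.352, 0.936, -0.0, 0.0]
force: [-2.8, -3.7, 3.2]
opening: 0.013
t 4.1167 eef [ 0.5209 -0.1468  0.2017] yaw 138.84 tilt 0.05 shift [0.0005 0.0006 0.0007] t
F [-2.79 -3.67  3.23] M [-0.445  0.387  0.127] open 0.013 q [-3.690e-01  4.500e-02  1.769e
time: 4.28
eef_pos: [0.521, -0.1468, 0.2018]
eef_rot: [0.384, 0.923, -0.0, 0.0]
force: [-2.7, -2.9, 2.7]
opening: 0.0129
t 4.2833 eef [ 0.521  -0.1468  0.2018] yaw 134.84 tilt 0.05 shift [0.0005 0.0005 0.0008] t
F [-2.68 -2.9   2.67] M [-0.442  0.422  0.123] open 0.0129 q [-3.690e-01  4.500e-02  1.769
t 4.3833 eef [ 0.521  -0.1468  0.2017] yaw 134.89 tilt 0.05 shift [0.0005 0.0005 0.0007] t
F [-3.8  -3.12  3.21] M [-0.515  0.486 -0.095] open 0.0131 q [-3.690e-01  4.500e-02  1.769
```

```bash
python3 -m pendant '[[0,0,0,2,1],[0,0,0,4,1]]' >/dev/null;python3 go.py .521 -.146 .201 157|cut -c1-90
python3 -m pendant '[[0,0,0,2,1],[0,0,0,4,1]]'>/dev/null;python3 go.py .521 -.146 .201 157|cut -c1-90
python3 -m pendant '[[0,0,0,2,1],[0,0,0,4,1]]'>/dev/null;python3 go.py .521 -.146 .201 157|cut -c1-90
python3 - <<'E'
import cv2
a=cv2.imread('pics/s2.png')[90:240,140:340];cv2.imwrite('pics/s2c.png',cv2.resize(a,None,fx=3,fy=3))
E
```

```text
t 4.55 eef [ 0.521  -0.1467  0.2017] yaw 130.94 tilt 0.05 shift [0.0006 0.0005 0.0007] tur
F [-3.18 -3.72  2.85] M [-0.589  0.48   0.042] open 0.0131 q [-3.690e-01  4.500e-02  1.769
t 4.7167 eef [ 0.5211 -0.1467  0.2017] yaw 126.93 tilt 0.05 shift [0.0006 0.0004 0.0007] t
F [-2.46 -4.35  3.14] M [-0.56   0.442  0.106] open 0.0128 q [-3.690e-01  4.500e-02  1.769
t 4.8833 eef [ 0.5211 -0.1467  0.2017] yaw 122.93 tilt 0.04 shift [0.0006 0.0003 0.0007] t
F [-2.96 -2.59  3.43] M [-0.484  0.376  0.103] open 0.013 q [-3.690e-01  4.500e-02  1.769e
```

View pics/s2c.png

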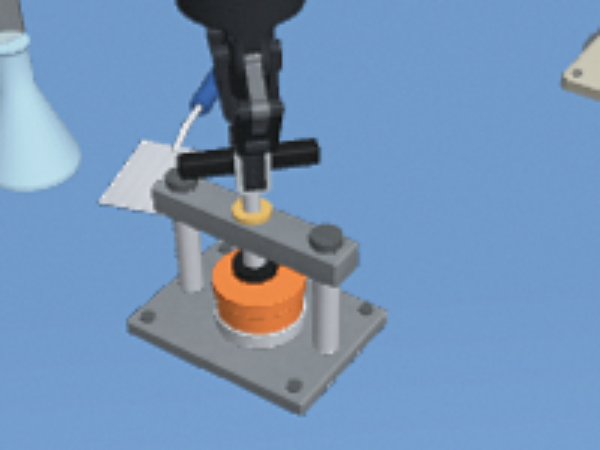

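The bar follows the gripper: it now runs from about (180,165) to (320,150) in the crop. It has turned 34° and the moment still shows only running friction, so I continue.

```bash
python3 -m pendant '[[0,0,0,2,1],[0,0,0,4,1]]' >/dev/null;python3 go.py .521 -.146 .201 157|cut -c1-90
python3 -m pendant '[[0,0,0,2,1],[0,0,0,4,1]]'>/dev/null;python3 go.py .521 -.146 .201 157|cut -c1-90
python3 -m pendant '[[0,0,0,2,1],[0,0,0,4,1]]'>/dev/null;python3 go.py .521 -.146 .201 157|cut -c1-90
```

```text
t 5.05 eef [ 0.5211 -0.1467  0.2017] yaw 118.93 tilt 0.04 shift [0.0006 0.0002 0.0007] tur
F [-2.55 -3.36  3.51] M [-0.524  0.374  0.105] open 0.0128 q [-3.690e-01  4.500e-02  1.769
t 5.2167 eef [ 0.5212 -0.1466  0.2018] yaw 114.93 tilt 0.05 shift [0.0006 0.0001 0.0008] t
F [-3.18 -2.58  4.54] M [-0.461  0.265  0.13 ] open 0.0127 q [-3.690e-01  4.500e-02  1.769
t 5.3833 eef [ 0.5212 -0.1466  0.2017] yaw 110.93 tilt 0.05 shift [0.0006 0.0001 0.0007] t
F [-1.47 -2.97  2.77] M [-0.419  0.35   0.175] open 0.0129 q [-3.690e-01  4.500e-02  1.769
```

```bash
python3 -m pendant '[[0,0,0,2,1],[0,0,0,4,1]]' >/dev/null;python3 go.py .521 -.146 .201 157|cut -c1-90
python3 -m pendant '[[0,0,0,2,1],[0,0,0,4,1]]'>/dev/null;python3 go.py .521 -.146 .201 157|cut -c1-90
```

```text
t 5.55 eef [ 0.5212 -0.1466  0.2018] yaw 106.93 tilt 0.05 shift [ 0.0006 -0.      0.0008] 
F [-2.39 -2.57  2.35] M [-0.467  0.31   0.198] open 0.0128 q [-0.369  0.045  1.769 -0.    
t 5.7167 eef [ 0.5213 -0.1466  0.2017] yaw 102.93 tilt 0.05 shift [ 0.0007 -0.0001  0.0007
F [-1.57 -3.83  2.77] M [-0.481  0.196  0.223] open 0.0127 q [-0.369  0.045  1.769 -0.
```

```bash
python3 -m pendant '[[0,0,0,2,1],[0,0,0,4,1]]' >/dev/null;python3 go.py .521 -.146 .201 157|cut -c1-90
python3 -m pendant '[[0,0,0,1.5,1],[0,0,0,3,1]]'>/dev/null;python3 go.py .521 -.146 .201 157|cut -c1-90
```

```text
t 5.8833 eef [ 0.5213 -0.1466  0.2017] yaw 98.94 tilt 0.05 shift [ 0.0006 -0.0002  0.0007]
F [-0.47 -3.49  3.18] M [-0.477  0.248  0.285] open 0.0129 q [-0.369  0.045  1.769 -0.    
t 6.05 eef [ 0.5213 -0.1466  0.2018] yaw 95.97 tilt 0.06 shift [ 0.0006 -0.0003  0.0008] t
F [-1.08 -3.38  2.07] M [-0.469  0.114  0.257] open 0.013 q [-0.369  0.045  1.769 -0.
```

```bash
python3 -m pendant '[[0,0,0,1.5,1],[0,0,0,3,1]]' >/dev/null;python3 go.py .521 -.146 .201 157|cut -c1-90
python3 -m pendant '[[0,0,0,0,1],[0,0,0,0,1],[0,0,0,0,1]]'>/dev/null;python3 go.py .521 -.146 .201 157|cut -c1-90
```

```text
t 6.2167 eef [ 0.5213 -0.1466  0.2017] yaw 92.97 tilt 0.06 shift [ 0.0006 -0.0003  0.0007]
F [-1.35 -3.3   2.45] M [-0.489  0.182  0.285] open 0.0127 q [-0.369  0.045  1.769 -0.    
t 6.4667 eef [ 0.5213 -0.1466  0.2018] yaw 93.02 tilt 0.06 shift [ 0.0006 -0.0003  0.0008]
F [-0.1  -3.74  2.96] M [-0.666 -0.017  0.085] open 0.0125 q [-0.369  0.045  1.769 -0.
```

The running moment has risen about 0.17 N m over about 0.41 rad since touch, so the cell is firmly held. I stop turning and release.

```bash
python3 -m pendant '[[0,0,0,0,0.5],[0,0,0,0,0],[0,0,0,0,-0.5],[0,0,0,0,-1],[0,0,0,0,-1],[0,0,0,0,-1],[0,0,0,0,-1],[0,0,0,0,-1]]'
python3 -m pendant '[[0,0,-0.01,0,-1],[0,0,-0.03,0,-1],[0,0,-0.06,0,-1],[0,0,-0.09,0,-1],[0,0,-0.12,0,-1],[0,0,-0.14,0,-1],[0,0,-0.14,0,-1],[0,0,-0.14,0,-1]]'
python3 - <<'E'
from h import *
c=cap('scene','s3.png'); t=cap('top','t3.png')
a=cv2.resize(c['frame'][90:240,140:340],None,fx=3,fy=3);cv2.imwrite('pics/s3c.png',a[:,:,::-1])
from m import bar
bar('s3',(190,255,125,165)); bar('s3',(375,450,205,250)); bar('t3',(110,160,195,255))
E
```

```text
time: 7.13
eef_pos: [0.5211, -0.1462, 0.2014]
eef_rot: [0.689, 0.725, 0.0, -0.0]
force: [-0.5, 0.6, 0.7]
opening: 0.0855
time: 7.8
eef_pos: [0.5217, -0.1465, 0.344]
eef_rot: [0.689, 0.725, 0.001, 0.002]
force: [-0.5, 0.2, -0.5]
opening: 0.0853
s3 n 370 mean [ 0.5241 -0.1426  0.1516] rect [ 0.5218 -0.1448  0.0156  0.0877] bar dir deg 97.8 zmed 0.1531
s3 n 565 mean [0.5485 0.2203 0.1528] rect [0.5449 0.2203 0.014  0.0889] bar dir deg 146.3 zmed 0.1543
t3 n 310 mean [0.5405 0.2188 0.1517] rect [0.5414 0.2189 0.0144 0.0881] bar dir deg 146.5 zmed 0.1522
```

View pics/s3c.png

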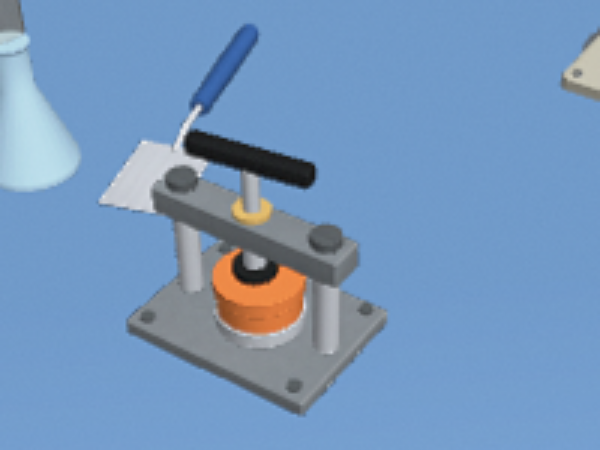

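The handle has eased back about 5° (93° to 97.8°). That fits the spring settling to the friction limit, with about 25 N left on the cell. The cell sits upright under the pad. I'll check that the handle isn't still creeping, then hand in.

```bash
python3 -m pendant '[[0,0,0,0,-1],[0,0,0,0,-1],[0,0,0,0,-1],[0,0,0,0,-1],[0,0,0,0,-1],[0,0,0,0,-1],[0,0,0,0,-1],[0,0,0,0,-1],[0,0,0,0,-1],[0,0,0,0,-1],[0,0,0,0,-1],[0,0,0,0,-1]]'
python3 - <<'E'
from h import *
cap('scene','s4.png')
from m import bar
bar('s4',(190,255,125,165))
E
```

```text
time: 8.9
eef_pos: [0.5211, -0.1463, 0.3414]
eef_rot: [0.689, 0.725, -0.0, 0.0]
force: [-0.3, 0.8, -0.5]
opening: 0.0856
s4 n 371 mean [ 0.524  -0.1425  0.1516] rect [ 0.5214 -0.1447  0.0166  0.0878] bar dir deg 97.8 zmed 0.1531
```

```bash
python3 -c "
from bench import robot
print(robot.job_done())"
```

```text
the job is handed in; nothing more can be done
None
```

The orange cell is clamped and the job is handed in, at about 9 s of the 40 s allowed. No verdict was reported.

- **Turning:** I gripped the orange press's T-handle and turned it 64° clockwise. The moment while turning stayed near 0.11 N m (friction alone) until about 40°, where the pad touched. It then rose to about 0.285 N m, up 0.17 N m over roughly 0.41 rad, and I stopped there and let go.
- **After release:** The handle eased back about 5° and then held still at 97.8° in two pictures 1.1 s apart. I estimate about 25 N left on the cell from the torque and spring rate; the force itself was not measured.
- **Cell and robot:** In the picture the cell stands upright under the pad; I did not measure its tilt or its offset from the pad's axis. The gripper is open, about 115 mm above the handle by the measured tool pose, and touches nothing.
- **Other press:** The white press's handle is unchanged, with the same bar direction before and after, 146.3° in the scene camera and 146.5° in the top camera.

The moment readings scattered by about 0.03 N m, so the touch point is good to a few degrees. The two cameras placed the orange handle about 3 mm apart. I used the mean, and the side forces during the turn stayed below 6 N. No check failed.

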